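# Kit the parts of one bracket before welding

### The arm

A 6-joint arm with a two-finger parallel gripper is mounted at the origin on the work surface. World frame = base frame: x ahead of the robot, y to its left, z up, the work surface at z = 0. Lengths are in m, angles in degrees, forces in N, time in s.
With the tool pointing down it reaches from about 0.325 to 1 m from the base axis. Payload 5.1 kg.
Tool frame: the origin (TCP) lies on the mounting face of the last link; the fingertips stand 173 mm ahead of it and the grasp point (between the pads) lies 155 mm ahead of it; x points along the fingers, z is the direction in which the jaws open and shut, and the axes are right-handed (so a half turn about x gives the same grasp; the last joint's range is limited). The gripper opens to 85 mm and grips with 20 to 120 N. Pads are 22 mm wide; open, the fingers measure 114 mm over their backs; the gripper's body (76 mm by 85 mm) begins 54 mm behind the grasp point. The pads swing forward as they close: fully open they stand 13 mm farther back than shut.
Start: joints at [69.408, 7.093, 94.555, -0, 78.352, -4.733], TCP at [0.178, 0.625, 0.405] pointing down, gripper open.
Joint ranges: [-149.61, 149.61], [-58.7, 133.49], [1.44, 155.28], [-77.14, 257.14], [18.33, 153.61], [-166.67, 166.67]. Speed limits (degrees/s): [147.25, 147.25, 180, 180, 180, 180].

### API

Orientations are given as a 3x3 rotation matrix whose columns are the frame's x, y, z axes.
In Python, from workcell import r, fingers, kin, eyes gives the robot as it stands. The module is installed in compiled form; this text tells all that it offers. Calls block until the motion is done:
- r.reach(position, orientation): joint-space move of the TCP to a pose.
- r.servo_line(position, frame=None, max_speed=0.15, threshold=None): straight line of the TCP; frame=None keeps the orientation; max_speed is the mean speed in m/s. With threshold (N) it stops when the force on the tool has changed by that much, and returns True; else False.
- r.move_j(angles): joint-space move.
- fingers.grip(opening, force=None): finger opening in m; force is the grip in N (None keeps the last); returns when the fingers have stopped.
- r.dwell(seconds).
- kin.solve_ik(position, orientation): joint angles nearest the present ones, or None.
- r.sense(): the state.
- eyes.grab_frame(name): name is "side" or "top"; returns a dict with "image" (420x560x3 uint8, blue, green, red), "z_map" (420x560 float32, m along the optical axis (not along the pixel's ray), 0 where there is no reading), "camera_matrix" (3x3 intrinsics, pixels), "world_from_camera" (4x4, takes a point from camera to world coordinates). Camera axes: x right, y down, z forward; pixel columns grow to the right and rows downward; lengths in m; the calibration is good to about 2 mm. A picture is of the moment at which its call begins.
A pose or a line that the arm cannot do raises r.PlanningError and nothing moves.
- r.sign_off(): hands the job in, once; it reports no verdict.
The state is a dict: "time_s": time; "joint_positions": joint angles; "qd": joint speeds; "joint_torque": joint torques, N m; "position": TCP position; "tool_rot": TCP orientation; "ft_force": force on the tool from outside, world axes, zero at the start; "torque": the same for the moment, N m; "finger_gap": finger opening in m.
Only numpy, scipy, OpenCV 4.12 (cv2) and the standard library are available. Lean on these libraries where they do the work, as an engineer would, in place of code of your own. Each camera call takes 0.05 s, during which the arm holds its last target.

### The job

Get the next bracket's parts ready for welding: from the plywood board, put the drilled base plate, the square tube, the drilled strap and the bright collar into the blue kit tray, each down on the floor of the pocket cut to its shape and size, the same way up as it is now. The rusty plate without holes and the round tube belong to other work: leave them standing where they are on the board.

Things in the scene. Friction and masses are not known exactly. Their poses are not given: they have to be found in the camera images.
- base_plate: The drilled base plate: dark grey square plate 56 x 56 mm, 15 mm thick, with a hole near each of its four corners. Origin: centre of the underside; x and y along its sides, z up. About 0.33 kg. Starts on the 9 mm thick plywood board. Loose steel.
- square_tube: The square tube: dark grey box-section stub 40 x 40 mm, 60 mm tall, 4 mm wall, standing on its end with its opening upward. Origin: centre of the underside; x and y square to its faces, z up. About 0.27 kg. Starts on the 9 mm thick plywood board. Loose steel.
- strap: The drilled strap: dark grey flat bar 80 mm long (its x) x 30 mm wide (its y), 15 mm thick, with a hole near each end. Origin: centre of the underside, z up. About 0.26 kg. Starts on the 9 mm thick plywood board. Loose steel.
- collar: The collar: bright turned steel ring, 50 mm outside diameter, 26 mm bore, 20 mm tall, bore upright. Origin: centre of the underside, z up. About 0.22 kg. Starts on the 9 mm thick plywood board. Loose steel.
- scrap_plate: Does not belong to the kit: rust-brown plate of the base plate's size (56 x 56 x 15 mm) without holes. Origin: centre of the underside, z up. Starts on the 9 mm thick plywood board. Loose steel.
- round_tube: Does not belong to the kit: dark grey round tube stub, 42 mm outside diameter, 60 mm tall, standing on its end. Origin: centre of the underside, z up. Starts on the 9 mm thick plywood board. Loose steel.
- nest_plate: Nest plate in the blue kit tray, fixed, 108 mm square, 13 mm high, dark top, yellow pocket floor; four stand 2 x 2, 110 mm apart, all turned alike, the tray's rim lower. Origin: centre of the underside (4 mm over the table), below the pocket's centre; z up; pocket floor 6 mm over the origin, walls 7 mm deep. Its pocket: larger square, 72 x 72 mm, sides along x and y: for the base plate.
- nest_tube: Nest plate in the blue kit tray, fixed, 108 mm square, 13 mm high, dark top, yellow pocket floor; four stand 2 x 2, 110 mm apart, all turned alike, the tray's rim lower. Origin: centre of the underside (4 mm over the table), below the pocket's centre; z up; pocket floor 6 mm over the origin, walls 7 mm deep. Its pocket: smaller square, 56 x 56 mm, sides along x and y: for the square tube.
- nest_strap: Nest plate in the blue kit tray, fixed, 108 mm square, 13 mm high, dark top, yellow pocket floor; four stand 2 x 2, 110 mm apart, all turned alike, the tray's rim lower. Origin: centre of the underside (4 mm over the table), below the pocket's centre; z up; pocket floor 6 mm over the origin, walls 7 mm deep. Its pocket: oblong, 96 mm along its x, 46 mm along its y: for the strap.
- nest_collar: Nest plate in the blue kit tray, fixed, 108 mm square, 13 mm high, dark top, yellow pocket floor; four stand 2 x 2, 110 mm apart, all turned alike, the tray's rim lower. Origin: centre of the underside (4 mm over the table), below the pocket's centre; z up; pocket floor 6 mm over the origin, walls 7 mm deep. Its pocket: round, 66 mm in diameter: for the collar.
Things that resemble listed ones, but are neither listed nor needed, are in the scene too. What is shaped like the square_tube but red is not meant. What is shaped like the collar but yellow is not meant.

How it is judged:
By the outcome, as a careful person would: the job done as asked, in the order asked, and still so for the second after the job is handed in, with the robot touching nothing.
It also fails if it takes over 112 s, if anything falls off the work surface, if the arm or the gripper's body presses on something with over 40 N, if the wrist force passes 120 N, or if a joint passes its speed limit or range.

## Working session

There is one attempt and no reset: what is moved stays moved. The work goes in short steps, each a Python script; the robot and the scene stay as the last script left them, time stands still between calls to the robot, and variables do not carry over. Pictures are saved under pics/ and viewed, and the job is handed in when it is done.

```bash
mkdir -p pics; ls; python3 - <<'E'
from workcell import r,fingers,kin,eyes
import cv2,numpy as np
s=r.sense(); print(s)
for n in("top","side"):
    f=eyes.grab_frame(n); cv2.imwrite(f"pics/{n}0.png",f["image"]); np.savez(f"{n}0.npz",**f)
    print(n,f["camera_matrix"].round(1).tolist(),f["world_from_camera"].round(4).tolist(), (f["z_map"]>0).mean())
E
```

```text
pics
{'time_s': 0.0, 'joint_positions': array([ 6.94068945e+01,  7.13505083e+00,  9.46331273e+01,  6.78826574e-04,
        7.83532563e+01, -4.73231875e+00]), 'qd': array([-0.07297413, -0.00371531, -0.06499872, -0.00335648,  0.00248845,
        0.02786508]), 'joint_torque': array([-2.05663746e-04, -4.23618937e+01, -3.65446830e+01, -1.54101153e-04,
        7.04054459e-03, -6.59283018e-06]), 'position': array([0.17758282, 0.62501752, 0.40344493]), 'tool_rot': array([[-7.56326986e-04, -9.61927855e-01,  2.73302452e-01],
       [-1.97991995e-03,  2.73303435e-01,  9.61925835e-01],
       [-9.99997754e-01,  1.86413490e-04, -2.11124691e-03]]), 'ft_force': array([ 0.26467915, -0.6100217 ,  0.11197662]), 'torque': array([-0.04701126,  0.01764273, -0.03679842]), 'finger_gap': 0.08586225086539269}
top [[546.0, 0.0, 279.6], [0.0, 546.0, 213.9], [0.0, 0.0, 1.0]] [[0.0086, -0.9957, 0.092, 0.3631], [-0.9999, -0.0075, 0.0125, -0.014], [-0.0117, -0.0921, -0.9957, 1.4293], [0.0, 0.0, 0.0, 1.0]] 0.9960714285714286
side [[398.4, 0.0, 280.5], [0.0, 398.4, 207.5], [0.0, 0.0, 1.0]] [[0.9972, -0.047, 0.0589, 0.4582], [-0.0752, -0.664, 0.7439, -0.6337], [0.0042, -0.7463, -0.6656, 0.6166], [0.0, 0.0, 0.0, 1.0]] 0.9962372448979592
```

View pics/top0.png

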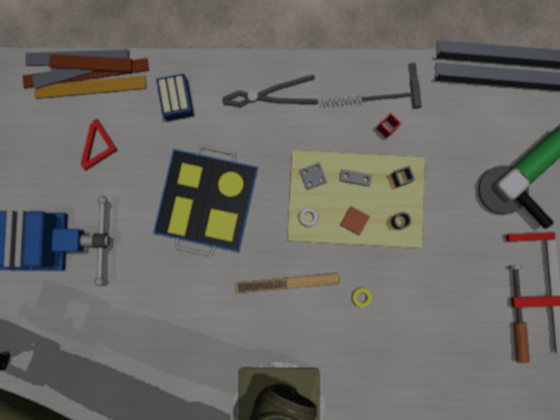

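View pics/side0.png

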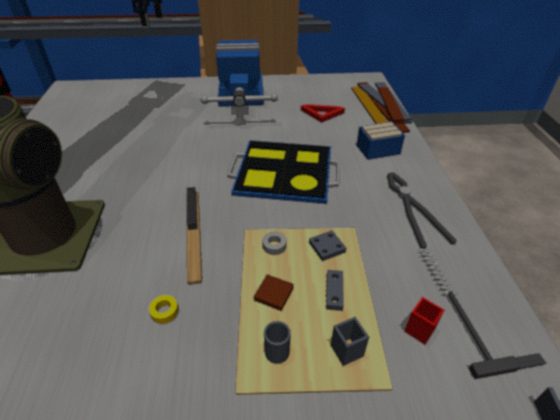

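Top view: base plate (313,176), strap (355,178), square tube (402,177), collar (309,217), scrap (354,220), round tube (401,220). Tray pockets: small square (190,175), round (231,184), oblong (180,215), large square (221,225). The side view agrees with this. Next I'll measure.

```bash
cat > h.py <<'E'
import numpy as np,cv2
def ray(f,u,v,z):
    K=f["camera_matrix"];T=f["world_from_camera"]
    d=T[:3,:3]@np.linalg.solve(K,[u,v,1.]);o=T[:3,3]
    return o+d*(z-o[2])/d[2]
def cloud(f):
    K=f["camera_matrix"];T=f["world_from_camera"];z=f["z_map"]
    v,u=np.indices(z.shape)
    p=np.stack([(u-K[0,2])/K[0,0]*z,(v-K[1,2])/K[1,1]*z,z],-1)
    return p@T[:3,:3].T+T[:3,3]
E
python3 - <<'E'
from h import *
for n in("top","side"):
    f=np.load(n+"0.npz");P=cloud(f)
    H=P[...,2]
    pts={"top":dict(bp=(313,176),st=(355,178),sc=(354,220),board=(334,200),tab=(270,200),pl=(221,225),ps=(190,175),pr=(231,184),po=(180,215),nest=(205,200)),
     "side":dict(bp=(327,244),st=(335,290),sc=(274,292),board=(305,270),tab=(210,260),pl=(260,180),pr=(304,183),po=(266,154),ps=(308,157))}[n]
    for k,(u,v) in pts.items(): print(n,k,P[v-2:v+3,u-2:u+3].mean((0,1)).round(4),P[v-2:v+3,u-2:u+3,2].std().round(4))
f=np.load("top0.npz");im=f["image"]
c=im[140:260,145:435];cv2.imwrite("pics/crop.png",cv2.resize(c,None,fx=2.7,fy=2.7,interpolation=cv2.INTER_CUBIC))
E
```

```text
top bp [ 0.5924 -0.0824  0.0243] 0.0033
top st [ 0.5881 -0.1915  0.0233] 0.0037
top sc [ 0.4786 -0.1885  0.0229] 0.0022
top board [ 0.5318 -0.1382  0.0091] 0.003
top tab [ 0.5318  0.0296 -0.0008] 0.0036
top pl [0.464  0.1565 0.0092] 0.0029
top ps [0.5952 0.2406 0.0104] 0.0038
top pr [0.5721 0.1322 0.0097] 0.0027
top po [0.4894 0.2645 0.0093] 0.0023
top nest [0.5286 0.1988 0.0157] 0.0047
side bp [ 0.5965 -0.0885  0.0236] 0.0009
side st [ 0.5926 -0.202   0.0232] 0.0012
side sc [ 0.4818 -0.1983  0.023 ] 0.0012
side board [ 0.5461 -0.1396  0.008 ] 0.0011
side tab [ 0.3584 -0.0928 -0.0009] 0.0012
side pl [0.469  0.1511 0.0092] 0.0008
side pr [0.5765 0.1313 0.0093] 0.0013
side po [0.4894 0.2635 0.0096] 0.0011
side ps [0.6006 0.242  0.0093] 0.0011
```

View pics/crop.png

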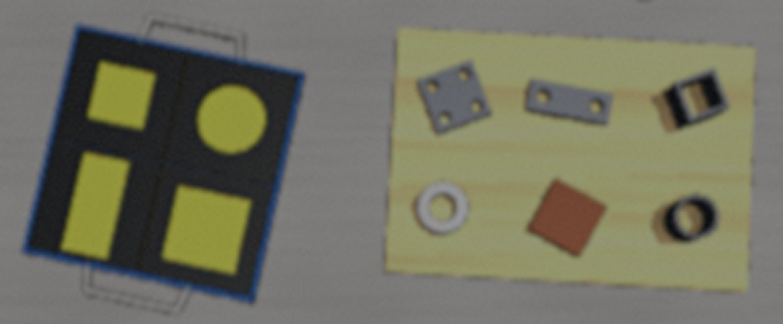

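```bash
cat > meas.py <<'E'
from h import *
def objs(n,f,S=4):
    im=f["image"]; P=cloud(f)
    big=cv2.resize(im,None,fx=S,fy=S,interpolation=cv2.INTER_CUBIC)
    hsv=cv2.cvtColor(big,cv2.COLOR_BGR2HSV).astype(int); Pb=cv2.resize(P.astype(np.float32),None,fx=S,fy=S)
    X,Y=Pb[...,0],Pb[...,1]
    h,s,v=np.moveaxis(hsv,-1,0)
    onb=(X>.42)&(X<.66)&(Y>-.36)&(Y<-.03)
    b,g,rr=np.moveaxis(big.astype(int),-1,0)
    out=[]
    for nm,m in(("grey",onb&(s<75)),("rust",onb&(rr>1.6*g)),("yel",(h>22)&(h<36)&(s>140)&(v>90)&(Y>.05)&(Y<.33)&(X>.38)&(X<.7))):
        m=cv2.morphologyEx(m.astype(np.uint8),cv2.MORPH_OPEN,np.ones((3,3)))
        for c in cv2.findContours(m,cv2.RETR_EXTERNAL,cv2.CHAIN_APPROX_NONE)[0]:
            if cv2.contourArea(c)<40*S*S: continue
            out.append((nm,(cv2.convexHull(c)[:,0].astype(float)+.5)/S-.5))
    return out
def world(f,hull,z):
    q=np.array([ray(f,u,v,z)[:2] for u,v in hull])
    q32=(q*1000).astype(np.float32)
    M=cv2.moments(q32); c=np.array([M["m10"],M["m01"]])/M["m00"]
    (rc,(w,hh),a)=cv2.minAreaRect(q32)
    if w<hh: w,hh,a=hh,w,a+90
    return c/1000,np.array(rc)/1000,(w,hh),(a+90)%180-90,M["m00"]/w/hh
if __name__=="__main__":
    for n in("top","side"):
        f=np.load(n+"0.npz")
        for nm,hl in objs(n,f):
            c0=world(f,hl,.0135)[0]
            z=.0135 if nm=="yel" else (.039 if c0[1]<-.25 else .0165)
            c,rc,wh,a,fill=world(f,hl,z)
            print(n,nm,"px",hl.mean(0).round(),"c",c.round(4),"rc",rc.round(4),"wh",np.round(wh,1),"a %.1f fill %.2f"%(a,fill))
E
python3 meas.py
```

```text
top grey px [306. 241.] c [ 0.4232 -0.0632] rc [ 0.4234 -0.0635] wh [67.2  7.8] a -89.5 fill 0.94
top grey px [347. 189.] c [ 0.5404 -0.1965] rc [ 0.5398 -0.1943] wh [328.8 240.7] a -89.9 fill 0.97
top rust px [354. 221.] c [ 0.4782 -0.1901] rc [ 0.4783 -0.1901] wh [51.3 50.8] a -28.5 fill 0.98
top yel px [220. 225.] c [0.4653 0.1567] rc [0.4652 0.1564] wh [72.8 72.4] a -11.8 fill 0.98
top yel px [180. 215.] c [0.4873 0.2641] rc [0.4874 0.2641] wh [97.7 46.2] a -12.0 fill 0.99
top yel px [230. 183.] c [0.5726 0.1338] rc [0.5726 0.1335] wh [65.6 64.8] a -89.6 fill 0.80
top yel px [189. 176.] c [0.5951 0.2414] rc [0.595  0.2414] wh [57.2 56.5] a -11.7 fill 0.98
side grey px [278. 341.] c [ 0.4794 -0.3028] rc [ 0.4798 -0.3039] wh [73.1 43.5] a 87.5 fill 0.83
side grey px [353. 339.] c [ 0.5946 -0.3091] rc [ 0.5945 -0.3094] wh [65.9 65.1] a -69.2 fill 0.83
side grey px [384. 350.] c [ 0.645  -0.3325] rc [ 0.6463 -0.3231] wh [107.    6.5] a 87.2 fill 0.66
side grey px [336. 291.] c [ 0.5941 -0.1936] rc [ 0.5941 -0.1939] wh [90.8 31.7] a 79.7 fill 0.97
side grey px [242. 257.] c [ 0.4237 -0.0966] rc [ 0.4232 -0.1118] wh [133.8   7.2] a 88.4 fill 0.63
side grey px [274. 242.] c [ 0.4899 -0.0687] rc [ 0.4899 -0.0694] wh [64.8 51.4] a 85.9 fill 0.82
side grey px [327. 244.] c [ 0.5981 -0.0826] rc [ 0.5983 -0.0823] wh [67.1 63.9] a -69.2 fill 0.95
side rust px [273. 293.] c [ 0.4811 -0.1919] rc [ 0.4811 -0.192 ] wh [60.3 56. ] a 61.4 fill 0.98
side yel px [303. 183.] c [0.5754 0.1308] rc [0.5754 0.1308] wh [62.2 62. ] a 36.3 fill 0.79
side yel px [261. 178.] c [0.4681 0.154 ] rc [0.4681 0.1538] wh [72.7 66.8] a -11.9 fill 0.98
side yel px [308. 156.] c [0.5979 0.2391] rc [0.5979 0.239 ] wh [57.8 50.2] a -11.1 fill 0.95
side yel px [266. 154.] c [0.4908 0.2615] rc [0.4906 0.2615] wh [96.9 40.4] a -12.2 fill 0.97
```

```bash
python3 - <<'E'
from h import *
f=np.load("top0.npz");hsv=cv2.cvtColor(f["image"],cv2.COLOR_BGR2HSV)
for k,(u,v) in dict(bp=(313,180),st=(355,178),sq=(395,178),sq2=(410,172),col=(301,217),col2=(317,220),board=(334,200),b2=(380,170),shadow=(391,178),shr=(391,224),tub=(401,228)).items():print(k,f["image"][v,u],hsv[v,u])
E
sed -i 's/onb&(s<75)/onb\&((s<60) if n=="side" else (rr-b<28))/' meas.py; python3 meas.py | grep top
```

```text
bp [109 102 100] [113  21 109]
st [109 104 100] [107  21 109]
sq [19 18 16] [100  40  19]
sq2 [61 57 55] [110  25  61]
col [144 146 145] [ 45   3 146]
col2 [124 133 132] [ 33  17 133]
board [106 149 146] [ 32  74 149]
b2 [108 148 147] [ 31  69 148]
shadow [55 77 91] [ 18 101  91]
shr [42 56 63] [20 85 63]
tub [71 77 75] [40 20 77]
top grey px [400. 220.] c [ 0.4768 -0.3057] rc [ 0.4763 -0.3056] wh [53.9 43.6] a -63.1 fill 0.81
top grey px [309. 217.] c [ 0.4874 -0.0714] rc [ 0.4871 -0.0714] wh [52.1 50.9] a -44.5 fill 0.80
top grey px [356. 177.] c [ 0.591  -0.1933] rc [ 0.5909 -0.1934] wh [83.7 34.9] a 79.4 fill 0.97
top grey px [404. 175.] c [ 0.5917 -0.3115] rc [ 0.5919 -0.3114] wh [56.8 46.6] a -68.7 fill 0.94
top grey px [313. 176.] c [ 0.595  -0.0825] rc [ 0.5952 -0.0826] wh [61.4 59.9] a 21.7 fill 0.97
top grey px [394. 154.] c [ 0.6481 -0.2882] rc [ 0.6483 -0.2724] wh [158.2  10. ] a 88.7 fill 0.69
top rust px [354. 221.] c [ 0.4782 -0.1901] rc [ 0.4783 -0.1901] wh [51.3 50.8] a -28.5 fill 0.98
top yel px [220. 225.] c [0.4653 0.1567] rc [0.4652 0.1564] wh [72.8 72.4] a -11.8 fill 0.98
top yel px [180. 215.] c [0.4873 0.2641] rc [0.4874 0.2641] wh [97.7 46.2] a -12.0 fill 0.99
top yel px [230. 183.] c [0.5726 0.1338] rc [0.5726 0.1335] wh [65.6 64.8] a -89.6 fill 0.80
top yel px [189. 176.] c [0.5951 0.2414] rc [0.595  0.2414] wh [57.2 56.5] a -11.7 fill 0.98
```

```bash
cat >> h.py <<'E'
def R(a):
    a=np.radians(a); x=np.array([0,0,-1.]); z=np.array([np.cos(a),np.sin(a),0]); return np.column_stack([x,np.cross(z,x),z])
def best(kin,r,p,a):
    q0=np.array(r.sense()["joint_positions"]);o=[]
    for k in(0,180):
        q=kin.solve_ik(p,R(a+k))
        if q is not None:o.append((abs(q[5]),a+k))
        print("ik",a+k,None if q is None else np.round(q,0))
    return min(o)[1]
E
python3 - <<'E'
from workcell import r,fingers,kin,eyes
from h import *
p=[.5966,-.0825,.33]
a=best(kin,r,p,21.2)
for nm,pp,aa in(("bpnest",[.4667,.155,.33],a-33.2),("sq",[.593,-.31,.33],21),("sq'",[.593,-.31,.33],111),("sqn",[.5965,.24,.33],-12),("sqn",[.5965,.24,.33],78),("st",[.5925,-.1935,.33],169.5),("stn",[.489,.2628,.33],78)):
    print(nm);best(kin,r,pp,aa)
r.reach(p,R(a)); print(a,r.sense()["time_s"],r.sense()["position"])
for g in(.085,.056,.03):
    fingers.grip(g,40)
    f=eyes.grab_frame("side");P=cloud(f);s=r.sense()
    m=(abs(P[...,0]-p[0])<.08)&(abs(P[...,1]-p[1])<.08)&(P[...,2]>.08)&(P[...,2]<.33)
    z=np.sort(P[...,2][m]); print(g,s["time_s"],s["finger_gap"],s["position"][2],z[:5].round(4),np.percentile(z,2).round(4))
    cv2.imwrite(f"pics/hov{int(g*1000)}.png",f["image"])
E
```

```text
ik 21.2 [-13.   4. 105.  -0.  71. -34.]
ik 201.2 [-13.   4. 105.  -0.  71. 146.]
bpnest
ik -12.000000000000004 [ 12. -10. 119.  -0.  71.  24.]
ik 168.0 [  12.  -10.  119.   -0.   71. -156.]
sq
ik 21 [-32.  13.  96.  -0.  72. -53.]
ik 201 [-32.  13.  96.  -0.  72. 127.]
sq'
ik 111 [ -32.   13.   96.   -0.   72. -143.]
ik 291 [-32.  13.  96.  -0.  72.  37.]
sqn
ik -12 [17.  9. 99. -0. 71. 29.]
ik 168 [  17.    9.   99.   -0.   71. -151.]
sqn
ik 78 [ 17.   9.  99.  -0.  71. -61.]
ik 258 [ 17.   9.  99.  -0.  71. 119.]
st
ik 169.5 None
ik 349.5 [-23.   7. 102.  -0.  71. -13.]
stn
ik 78 [ 23.  -1. 111.  -0.  71. -55.]
ik 258 [ 23.  -1. 111.  -0.  71. 125.]
21.2 3.0 [ 0.59673153 -0.08177515  0.33012047]
0.085 3.2667 0.08507821721654996 0.33002066823758747 [0.1678 0.1686 0.1695 0.1695 0.1696] 0.1797
0.056 3.7167 0.056137537341604524 0.3299807642139868 [0.16   0.161  0.1611 0.1613 0.1616] 0.1713
0.03 4.1333 0.030096803135823056 0.33001255693271125 [0.1557 0.1562 0.1565 0.157  0.1575] 0.1678
```

View pics/hov56.png

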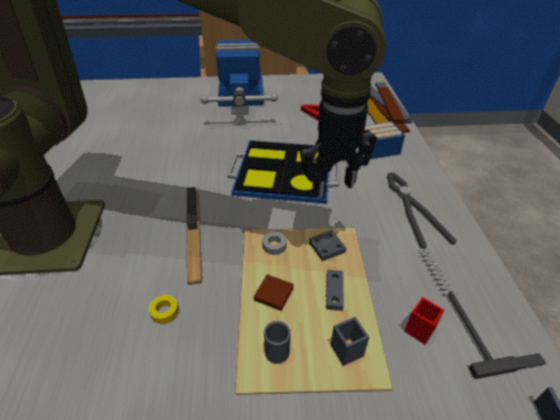

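Measured tip reach is about 161 mm with the fingers open, 169 mm at 56 mm opening and 173 mm at 30 mm. That fits the stated values. Starting with the base plate.

```bash
cat > pp.py <<'E'
from workcell import r,fingers,kin,eyes
from h import *
HZ=.33
def run(name,p,a,q,b,w,tipoff,up,opn,rel,force=60):
    # p,a pick xy/jaw angle; q,b place; w width; tipoff at w; up = tip height above underside
    zp=.009+up+tipoff; zq=max(.010+up,.0187)+tipoff
    t0=r.sense()["time_s"]
    fingers.grip(opn,force)
    r.reach([*p,HZ],R(a))
    r.servo_line([*p,zp],max_speed=.15)
    fingers.grip(w-.012,force)
    s=r.sense();print(name,"gap",s["finger_gap"].round(4),"F",s["ft_force"].round(1),"t",s["time_s"])
    if abs(s["finger_gap"]-w)>.005: print("BAD GRASP");return
    r.servo_line([*p,HZ],max_speed=.15)
    s=r.sense();print(" lifted gap",s["finger_gap"].round(4),"F",s["ft_force"].round(1))
    if abs(s["finger_gap"]-w)>.005: print("LOST");return
    r.reach([*q,HZ],R(b))
    r.servo_line([*q,zq+.03],max_speed=.2)
    hit=r.servo_line([*q,zq],max_speed=.04,threshold=15)
    s=r.sense();print(" at",s["position"].round(4),"want",round(zq,4),"hit",hit,"F",s["ft_force"].round(1),"gap",s["finger_gap"].round(4))
    if hit and s["position"][2]>zq+.004: print("HIGH CONTACT - still holding");return
    fingers.grip(rel)
    r.servo_line([*q,HZ],max_speed=.2)
    for n in("side","top"):
        f=eyes.grab_frame(n);cv2.imwrite(f"pics/{name}_{n}.png",f["image"])
        np.savez(f"{name}_{n}.npz",**f)
    print(" t",r.sense()["time_s"],"took",r.sense()["time_s"]-t0)
E
python3 - <<'E'
from pp import *
run("bp",(.5966,-.0825),21.2,(.4667,.155),-12,.056,.1685,.006,.085,.072)
E
```

```text
Traceback (most recent call last):
  File "pp.py", line 12, in run
    s=r.sense();print(name,"gap",s["finger_gap"].round(4),"F",s["ft_force"].round(1),"t",s["time_s"])
                                 ^^^^^^^^^^^^^^^^^^^^^
AttributeError: 'float' object has no attribute 'round'
```

```bash
sed -i 's/s\["finger_gap"\].round(4)/round(float(s["finger_gap"]),4)/g' pp.py
python3 - <<'E'
s=open("pp.py").read()
s=s.replace("force=60):","force=60,held=False):").replace('''    fingers.grip(opn,force)
    r.reach([*p,HZ],R(a))
    r.servo_line([*p,zp],max_speed=.15)
    fingers.grip(w-.012,force)
''','''    if not held:
        fingers.grip(opn,force)
        r.reach([*p,HZ],R(a))
        r.servo_line([*p,zp],max_speed=.15)
        fingers.grip(w-.012,force)
''')
open("pp.py","w").write(s)
E
python3 - <<'E'
from pp import *
run("bp",(.5966,-.0825),21.2,(.4667,.155),-12,.056,.1685,.006,.085,.072,held=True)
E
```

```text
bp gap 0.0543 F [-0.8  0.3  6. ] t 6.4833
 lifted gap 0.0541 F [-0.7  0.2 -3.5]
 at [0.4668 0.155  0.1873] want 0.1872 hit False F [ 0.4 -0.9 -3.7] gap 0.0543
 t 11.5583 took 5.074999999999999
```

View pics/bp_side.png

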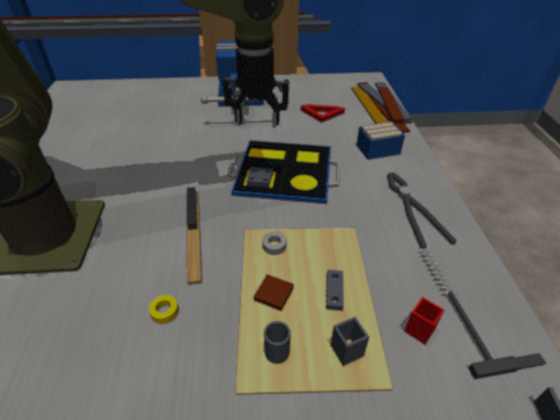

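The side view shows the base plate in the large square pocket at (261,178), with yellow visible around it. The tube is next.

```bash
python3 - <<'E'
from pp import *
f=np.load("bp_side.npz");P=cloud(f);print("plate top z",P[174:182,256:266,2].mean(1).round(4))
run("sq",(.593,-.310),21,(.5965,.240),-12,.040,.171,.016,.085,.055)
E
```

```text
plate top z [0.0241 0.0244 0.0241 0.0238 0.0245 0.0231 0.0219 0.0246]
sq gap 0.0391 F [-0.5 -0.8  3.5] t 15.1333
 lifted gap 0.0399 F [ 0.1  0.3 -3.1]
 at [0.5964 0.24   0.198 ] want 0.197 hit True F [-0.8 -0.4  3.7] gap 0.0392
 t 20.7667 took 9.208400000000001
```

View pics/sq_side.png

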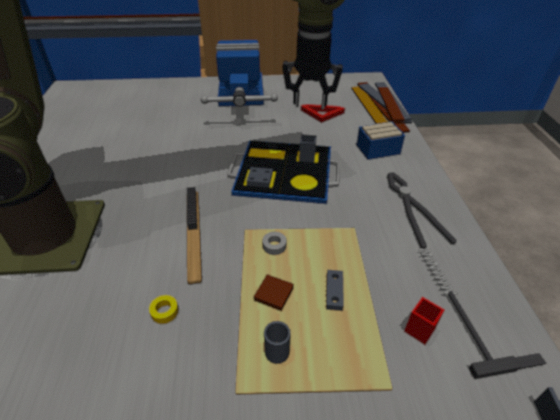

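Tube is standing in its pocket at (308,150). Contact was felt 1 mm above the target height, which is the floor. Strap is next.

```bash
python3 - <<'E'
from pp import *
run("st",(.5925,-.1935),-10.5,(.489,.2628),78,.030,.172,.006,.060,.046)
E
```

```text
st gap 0.028 F [-1.6  1.3  6.6] t 24.0667
 lifted gap 0.0279 F [-0.7 -0.4 -2.2]
 at [0.4891 0.2629 0.1908] want 0.1907 hit False F [-0.2  0.4 -2.6] gap 0.0285
 t 29.7417 took 8.975000000000001
```

View pics/st_side.png

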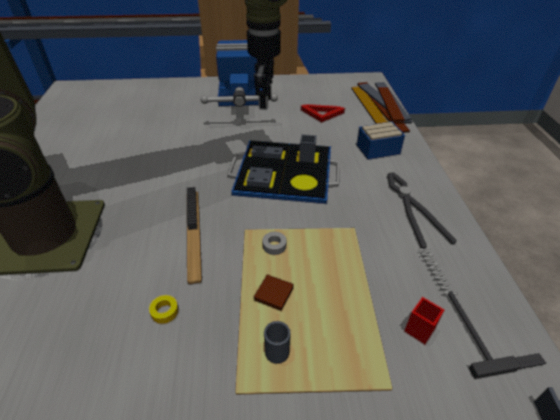

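Strap is in the oblong pocket at (266,154). Now the collar.

```bash
python3 - <<'E'
from pp import *
run("col",(.4886,-.070),0,(.574,.132),-12,.050,.1697,.0092,.080,.066)
p=r.sense()["position"]; r.reach([.45,-.05,.40],R(0))
for n in("top","side"):
    f=eyes.grab_frame(n);np.savez(f"{n}9.npz",**f);cv2.imwrite(f"pics/{n}9.png",f["image"])
    im=f["image"]
    c=im[140:260,145:435] if n=="top" else im[125:375,220:400]
    cv2.imwrite(f"pics/{n}9c.png",cv2.resize(c,None,fx=2.3,fy=2.3,interpolation=cv2.INTER_CUBIC))
print(r.sense()["time_s"])
E
```

```text
col gap 0.0477 F [-3.6  0.6  7.2] t 32.9417
 lifted gap 0.0477 F [-0.2  0.7 -1.8]
 at [0.5738 0.132  0.1907] want 0.1889 hit True F [-2.  -0.4  4.2] gap 0.0475
 t 37.5917 took 7.850000000000001
38.6083
```

View pics/top9c.png

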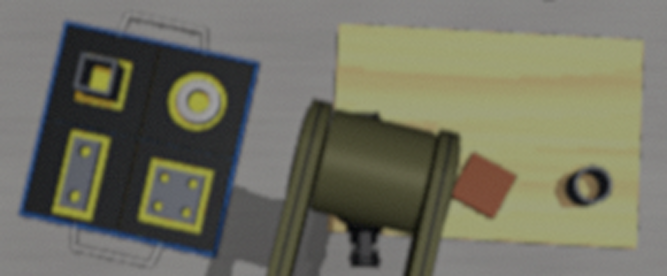

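View pics/side9c.png

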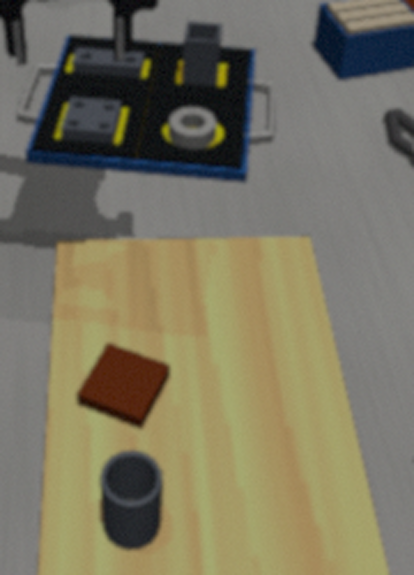

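All four parts are in their pockets. The scrap plate and round tube are unmoved. I'll check heights and levelness, and that the outlines sit inside the pockets.

```bash
python3 - <<'E'
from h import *
import meas
C=dict(bp=(.4667,.155,.025,.022),st=(.489,.2628,.025,.012),col=(.574,.132,.030,.022),sq=(.5965,.24,.070,.03))
for n in("side","top"):
    f=np.load(n+"9.npz");P=cloud(f).reshape(-1,3);im=f["image"].reshape(-1,3).astype(int)
    for k,(x,y,z,rad) in C.items():
        m=(np.hypot(P[:,0]-x,P[:,1]-y)<rad)&(abs(P[:,2]-z)<.006)&(im[:,2]-im[:,0]<25)
        q=P[m]
        if len(q)<15: print(n,k,"few",len(q));continue
        c=np.linalg.lstsq(np.c_[q[:,:2]-[x,y],np.ones(len(q))],q[:,2],rcond=None)[0]
        print(n,k,len(q),"z median",np.median(q[:,2]).round(4),"want",z,"tilt deg",np.degrees(c[:2]).round(1),"centroid off mm",((q.mean(0)[:2]-[x,y])*1000).round(1))
for n in("top","side"):
    f=np.load(n+"9.npz")
    for nm,h in meas.objs(n,f):
        if nm=="rust": print(n,"scrap",meas.world(f,h,.0165)[0].round(4))
        elif nm=="grey" :
            c=meas.world(f,h,.039)[0]
            if c[1]<-.27 and c[0]<.55:print(n,"round",c.round(4))
E
```

```text
side bp 148 z median 0.0243 want 0.025 tilt deg [0.3 1.4] centroid off mm [ 0.2 -1.3]
side st 32 z median 0.0244 want 0.025 tilt deg [ 0.1 -1.7] centroid off mm [-0.2  0.3]
side col 115 z median 0.029 want 0.03 tilt deg [-0.4 -0.9] centroid off mm [0.6 1.3]
side sq 96 z median 0.0687 want 0.07 tilt deg [-0.6  0.4] centroid off mm [-0.5 -3.4]
top bp 200 z median 0.0251 want 0.025 tilt deg [-0.6  0.5] centroid off mm [-0.3  0.1]
top st 67 z median 0.0252 want 0.025 tilt deg [-2.2  2.7] centroid off mm [-0.1  0. ]
top col 127 z median 0.0293 want 0.03 tilt deg [0.6 0.2] centroid off mm [1.2 0.8]
top sq 93 z median 0.0697 want 0.07 tilt deg [-1.3 -1.4] centroid off mm [0.3 0.8]
top round [ 0.477  -0.3058]
top scrap [ 0.4782 -0.1904]
side round [ 0.4795 -0.3029]
side scrap [ 0.4812 -0.192 ]
```

Everything is seated and level, and the scrap plate and round tube have not moved. The arm is clear, so I'm handing in.

```bash
python3 - <<'E'
from workcell import r
r.dwell(0.3); print(r.sense()["ft_force"].round(1)); r.sign_off(); print(r.sense()["time_s"])
E
```

```text
[-0.1 -0.4  0.2]
the job is handed in; nothing more can be done
the job is handed in; nothing more can be done
```

The base plate, square tube, strap and collar are now in their matching pockets in the blue tray, placed in that order and the same way up. I handed the job in at about 39 s of the 112 s allowed.

- **Seating:** In the last pictures both cameras put every part's top within about 1.5 mm of where it should be if it is on its pocket floor. The parts are level, with fitted tilts within depth noise (0–2° for most; the strap's from the top camera was 2–3°, from few points).
- **Centring:** Parts sit within about 1.5 mm of their pocket centres. The exception is the side camera's reading for the tube, 3.4 mm off. The top camera put the tube under 1 mm off, and there is 8 mm of clearance either way.
- **Left alone:** The rusty plate and round tube measured within 0.5 mm of their starting positions.
- **Disagreements:** The two cameras differed from each other by about 2–4 mm, so I used the average. The collar touched the floor about 2 mm above its planned height; it had probably slipped slightly in the grip, and it is seated flat.

One script stopped on a printing error while the base plate was gripped. I fixed it and carried on with the plate still held.

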